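Light the slide and hold the magnifier over it

TASK

Swing the iris lever of the light base to its middle mark (half open) and leave it there. Then pick up the hand magnifier, carry it over the things standing in between without disturbing them, and hold it over the glass slide on the light base for inspection: level, lens centred on the slide with its long side along the slide, about 25 mm clear above it, never touching the slide or the light base with the magnifier. Finish while still holding it there; do not put it down, and leave the slide as it lies.

Things in the scene. Friction and masses are not known exactly. Their poses are not given: they have to be found in the camera images.
- light_base: white light base for slides, a fixed box 200 (x) x 220 (y) x 55 mm high, on the left or right of the desk, turned up to 0.3 rad. A round black stage, 96 mm diameter, rises in its middle to a flat glass top 75.5 mm above the desk. A dark knurled ring around it (110 mm diameter, top 67 mm up) carries the iris lever, on the +y side. Origin: centre of the underside; z up.
- iris (a joint): angle of the iris lever about the vertical axis through the light base's origin, rad, counter-clockwise from above. 0 shut, 0.7 half open (middle of three engraved marks; lever along the base's +y), 1.4 full. Lever direction in the base's frame: pi/2 - 0.7 + joint from +x. About 0.08 N m (1 N at the knob) moves it; it stays where left.
- iris_knob (a point): centre of the top of the lever's knob: black, upright, round, 14 mm diameter, 25 mm high; its top is 92 mm and its foot 67 mm above the desk, 82 mm from the ring's axis, on the end of a flat steel arm 8 mm wide. The deck below it is 55 mm above the desk.
- magnifier: rectangular hand magnifier lying flat on the desk, on the other side from the light base, 70 to 130 g. Black frame 56 (x) x 100 (y) x 12 mm, clear lens. Black handle 18 mm wide, 16 mm thick, underside level with the frame's, along -x from the middle of a long side: x = -40 to -138 mm (neck 14 mm wide before it). Origin: underside, below the lens centre; z up, y along the lens's long side.
- slide: glass microscope slide with a frosted end and a small stained specimen, 26 (x) x 76 (y) x 1.2 mm, 10 g, lying loose on the stage of the light base (underside 75.5 mm above the desk). Origin: centre of its underside; y along its length.
- slide_box: grey slide storage box standing on edge between the light base and the magnifier, 175 (x) x 34 (y) x 95 mm high, loose. Origin: centre of the underside. To be left alone.
- carton: small upright grey-white carton, 52 (x) x 32 (y) x 85 mm high, loose, beyond the slide box. Origin: centre of the underside. To be left alone.
- bottle: small amber bottle with black cap, 33 mm diameter, 62 mm high, loose, on the robot's side of the slide box. Origin: centre of the underside. To be left alone.
There are look-alikes about, which are no part of the job. There is more than one size of the slide; the one meant has the size given above. Of the things that look like the magnifier, take the one that is farthest to the robot's left at the start.

How it is judged:
On the way, in this order (a step that is already met when the one before it is completed fails the run):
1. the iris lever stands at its middle mark (0.7 rad within 0.1), still, the magnifier not yet lifted (value of joint iris between 0.6 and 0.8 rad and velocity of joint iris between -0.05 and 0.05 rad/s and height (world z) of magnifier below 0.03 m), for 0.3 s.
2. the magnifier is lifted in the gripper (height (world z) of magnifier above 0.06 m and contact force between magnifier and the fingers above 1 N), for 0.2 s.
At the end, for the whole second after the job is handed in: Lever 0.7 rad ±0.1. Magnifier held still in the gripper, touching neither light base nor slide: underside 15-35 mm above the slide's top, lens within 9 mm of the slide's centre, level within 0.13 rad, long side along the slide within 0.15 rad. Slide within 6 mm of its start (value of joint iris between 0.6 and 0.8 rad and horizontal distance between magnifier and slide below 0.009 m and z of magnifier in the frame of slide between 0.0162 and 0.0362 m and angle between magnifier's own z axis and vertical below 0.13 rad and angle between the y axis of magnifier and the y axis of slide, either way round below 0.15 rad and linear speed of magnifier below 0.02 m/s and contact force between magnifier and the fingers above 1 N and contact force between magnifier and light_base below 0.05 N and contact force between magnifier and slide below 0.05 N and distance of slide from where it was at the start of the episode below 0.006 m and angle between slide's own z axis and vertical below 0.05 rad); the arm keeps its last pose, push and grip.
It fails at once if the slide on the stage is pushed more than 6 mm (distance of slide from where it was at the start of the episode above 0.006 m).
It fails at once if the magnifier touches the slide or the light base (contact force between magnifier and slide above 0.3 N or contact force between magnifier and light_base above 0.3 N).
It fails at once if the slide box, carton or bottle is shifted more than 15 mm or tipped (distance of any of slide_box, carton, bottle from where it was at the start of the episode above 0.015 m or angle between any of slide_box, carton, bottle's own z axis and vertical above 0.2 rad).
It also fails if it takes over 69 s, if anything falls off the work surface, if the arm or the gripper's body presses on something with over 40 N, if the wrist force passes 120 N, or if a joint passes its speed limit or range.

ROBOT

A 6-joint arm with a two-finger parallel gripper is mounted at the origin on the work surface. World frame = base frame: x ahead of the robot, y to its left, z up, the work surface at z = 0. Lengths are in m, angles in rad, forces in N, time in s.
With the tool pointing down it reaches from about 0.3 to 0.75 m from the base axis. Payload 8.5 kg.
Tool frame: the origin (TCP) lies midway between the tips of the shut fingers; the grasp point (between the pads) lies 19 mm behind it; z points along the fingers, y is the line along which they close (so a half turn about z gives the same grasp; the last joint's range is limited). The gripper opens to 85 mm and grips with 20 to 120 N. Pads are 22 mm wide; open, the fingers measure 114 mm over their backs; the gripper's body (76 mm by 85 mm) begins 54 mm behind the grasp point. The pads swing forward as they close: fully open they stand 13 mm farther back than shut.
Start: joints at [-1.481, 0.381, 1.297, -0, 1.464, -0.215], TCP at [0.165, -0.525, 0.231] pointing down, gripper open.
Joint ranges: [-3.11, 3.11], [-0.89, 2.33], [0.22, 2.48], [-1.42, 4.56], [0.17, 2.85], [-2.88, 2.88]. Speed limits (rad/s): [2.39, 2.39, 3.14, 3.14, 3.14, 3.14].

INTERFACE

Orientations are given as a unit quaternion [x, y, z, w].
In Python, from bench import bot gives the robot as it stands.
- The arm moves only by the tool apply_moves, never from a script. Its argument "commands" is a list of rows, each a list of 3 entries, a list of its own where there are three numbers: the turn, a rotation vector about the tool's x, y, z in units of 180 degrees (1.0 is 180 degrees), then the shift along the tool's x, y, z in units of 750 mm (1.0 is 750 mm), then the opening, from 0 (shut) to 1 (fully open). A call has 1 to 8 rows; each row shifts and turns the commanded pose from where the row before left it, along the tool's axes as they then stand; what a row does not reach is not made up. A row lasts 1/8 s, in which the tool goes at most 62.5 mm and 10.7 degrees, less where a joint would pass 70% of its speed; a pose out of reach is approached as far as the arm can. A call with a number of a shift or a turn outside -1 to 1 is refused whole. A call with a gripper value outside its range is refused whole. The fingers move at their own pace and stop on an object; the grip force is fixed at half the most. Time passes only in rows, so rows that do not move let the fingers close. It gives the time, the measured TCP pose, the force, the opening and the grip force at its end, in the units of the state.
- bot.observe(): the state, without advancing time (a new reading comes with each control period).
- bot.capture(name): name is "scene" or "top" or "wrist"; returns a dict with "pixels" (400x640x3 uint8, red, green, blue), "fx", "fy", "cx", "cy" (pixels), "R" (3x3) and "t" (3): a world point X has camera coordinates R X + t; the wrist camera has in their place "mount" (4x4, takes a point from camera to tool coordinates, whose origin is the TCP and whose axes are the flange's). Camera axes: x right, y down, z forward; pixel columns grow to the right and rows downward; lengths in m; the calibration is good to about 2 mm. A picture is of the moment at which its call begins: read the wrist's pose just before it. There is no depth.
- bot.finish_job(): hands the job in; it is judged then, once.
The state is a dict: "time_s": time; "joints": joint angles; "joint_velocities": joint speeds; "tau": joint torques, N m; "position": TCP position; "tcp_rot": TCP orientation; "ft_force": force on the tool from outside, world axes, zero at the start; "wrist_torque": the same for the moment, N m; "width": opening from 0.0 (shut) to 1.0 (fully open); "finger_force": force on a finger pad.
Only numpy, scipy, OpenCV 4.12 (cv2) and the standard library are available. Lean on these libraries where they do the work, as an engineer would, in place of code of your own. Each camera call takes 0.05 s, during which the arm holds its last target. There are 200 camera calls.

## Working session

There is one attempt and no reset: what is moved stays moved. The work goes in short steps, Python scripts to look and compute and a tool call to move; the robot and the scene stay as the last step left them, time stands still between calls to the robot, and variables do not carry over. Pictures are saved under pics/ and viewed, at most 10 in all, crops included, and the job is handed in when it is done.

Besides the shell and the picture viewer there is one more tool, called after "Emit:" by a JSON object that holds its "op" and its "data". apply_moves: Moves the arm, as the interface text tells. Shifts and turns lie within -1 to 1; 1 stands for 750 mm of shift or 180 degrees of turn. Its arguments: {"type":"object","properties":{"commands":{"type":"array"}},"required":["commands"]}

```bash
ls; mkdir -p pics; python3 - <<'E'
from bench import bot
import cv2,pickle
s=bot.observe();print(s)
for n in("scene","top","wrist"):
    c=bot.capture(n);pickle.dump(c,open(f"pics/{n}0.pkl","wb"))
    cv2.imwrite(f"pics/{n}0.png",c["pixels"][:,:,::-1])
    print(n,{k:v for k,v in c.items() if k!="pixels"})
E
```

```text
pics
{'time_s': 0.0, 'joints': array([-1.48129211e+00,  3.81188997e-01,  1.29831701e+00,  4.97962641e-06,
        1.46361292e+00, -2.15313334e-01]), 'joint_velocities': array([ 9.13528699e-04, -1.88956954e-03, -1.47728499e-04,  5.78349212e-04,
       -2.39330760e-04, -6.67939367e-05]), 'tau': array([ 8.11445443e-04, -4.48469818e+01, -2.31272560e+01, -1.93163387e-04,
        4.81316252e-03,  6.07723996e-05]), 'position': array([ 0.16502836, -0.52432318,  0.23069658]), 'tcp_rot': array([ 9.88408000e-01,  1.51819114e-01,  5.04435276e-05, -7.61471366e-04]), 'ft_force': array([-0.16193051, -0.32649083, -0.24950245]), 'wrist_torque': array([-0.01150601,  0.03299277, -0.01366176]), 'finger_force': 0.0, 'width': 1.0024891867165164}
scene {'fx': 391.1166422207701, 'fy': 391.1166422207701, 'cx': 318.49492681725263, 'cy': 199.1567277327492, 'R': array([[ 0.8587939 ,  0.51231811, -0.00178492],
       [ 0.43675953, -0.73394801, -0.52015519],
       [-0.26779497,  0.44592653, -0.8540699 ]]), 't': array([-0.45517543, -0.24272801,  1.23783256])}
top {'fx': 426.4450827031806, 'fy': 426.4450827031806, 'cx': 317.72781269832547, 'cy': 187.50830033304283, 'R': array([[-0.00584428, -0.99983012, -0.01748064],
       [-0.98065833,  0.00915049, -0.19551343],
       [ 0.19564017,  0.0159999 , -0.98054522]]), 't': array([-0.05094569,  0.58379901,  1.0400029 ])}
wrist {'fx': 337.0778719336457, 'fy': 337.0778719336457, 'cx': 321.20363918495593, 'cy': 200.60533361997994, 'mount': array([[ 7.98926179e-04, -9.51930740e-01, -3.06312305e-01,
         7.89871853e-02],
       [ 9.99999165e-01,  4.49316721e-04,  1.21185831e-03,
         1.72250818e-03],
       [-1.01597394e-03, -3.06313018e-01,  9.51930304e-01,
        -1.41825936e-01],
       [ 0.00000000e+00,  0.00000000e+00,  0.00000000e+00,
         1.00000000e+00]])}
```

View pics/top0.png

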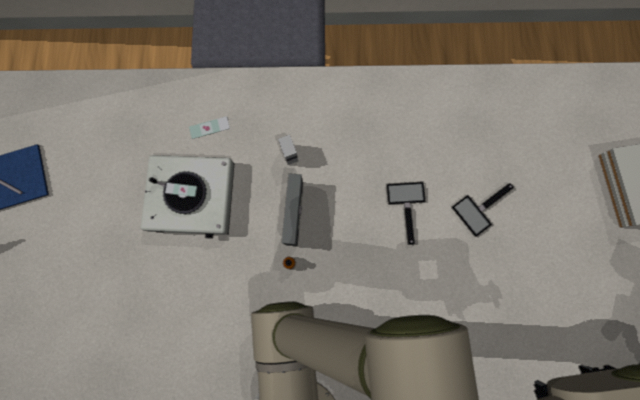

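View pics/scene0.png

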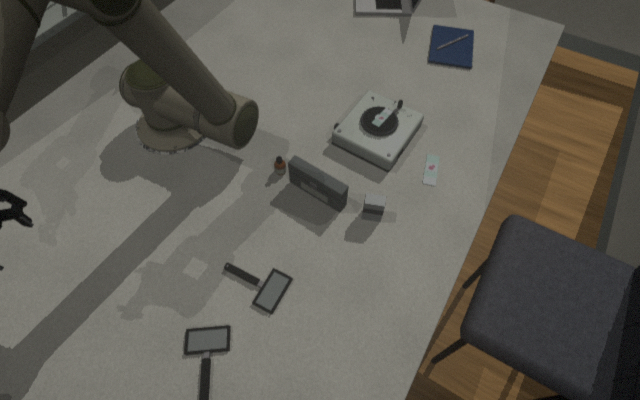

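Top view: the light base is at (185,192), with its round stage at (184,191), the slide at (182,190) and the knob at (153,181). The slide box is at (293,210), the carton at (288,148) and the bottle at (289,263).

Candidates:
- **Magnifiers:** (406,195) and (473,213). Image left is the robot's left, so I choose (406,195).
- **Slides:** (182,190) on the stage and (208,128) on the desk, which is a look-alike. I choose the one on the stage.

I'll check this with one close crop and a coarse measurement.

```bash
cat > h.py <<'E'
import numpy as np,cv2,pickle
from scipy.spatial.transform import Rotation as Ro
def load(n): return pickle.load(open(f"pics/{n}.pkl","rb"))
def cam(c,s=None):
    """centre and world-from-camera rotation"""
    if "mount" in c:
        T=np.eye(4);T[:3,:3]=Ro.from_quat(s["tcp_rot"]).as_matrix();T[:3,3]=s["position"]
        T=T@c["mount"];return T[:3,3],T[:3,:3]
    return -c["R"].T@c["t"],c["R"].T
def ray(c,uv,s=None):
    o,R=cam(c,s);d=R@np.array([(uv[0]-c["cx"])/c["fx"],(uv[1]-c["cy"])/c["fy"],1]);return o,d/np.linalg.norm(d)
def plane(c,uv,z,s=None):
    o,d=ray(c,uv,s);return o+d*(z-o[2])/d[2]
def tri(rs):
    A=sum(np.eye(3)-np.outer(d,d) for o,d in rs);b=sum((np.eye(3)-np.outer(d,d))@o for o,d in rs)
    X=np.linalg.solve(A,b);return X,max(np.linalg.norm(np.cross(X-o,d)) for o,d in rs)
E
python3 - <<'E'
from h import *
t=load("top0");s=load("scene0")
for n,uv,z in [("stage",(184,191),.0755),("knob",(153,181),.092),("lens",(406,193),.012),("handle end",(411,243),.016),("handle start",(408,207),.016),("lens2",(473,214),.012),("box",(295,175),.095),("box2",(290,243),.095),("carton",(286,143),.085),("bottle",(289,262),.062)]:
    print(n,plane(t,uv,z).round(3))
for n,a,b in [("stage",(184,191),(379,121)),("knob",(153,181),(400,102)),("lens",(406,193),(272,290)),("handle end",(411,243),(227,266))]: print(n,*tri([ray(t,a),ray(s,b)]))
a=cv2.resize(t["pixels"][140:250,130:250],None,fx=3.3,fy=3.3,interpolation=2)
b=cv2.resize(t["pixels"][140:250,370:490],None,fx=3.3,fy=3.3,interpolation=2)
cv2.imwrite("pics/c1.png",np.hstack([a,b])[:,:,::-1])
E
```

```text
stage [0.574 0.284 0.075]
knob [0.597 0.358 0.092]
lens [ 0.575 -0.29   0.012]
handle end [ 0.443 -0.296  0.016]
handle start [ 0.537 -0.292  0.016]
lens2 [ 0.518 -0.463  0.012]
box [0.608 0.001 0.095]
box2 [0.439 0.012 0.095]
carton [0.695 0.025 0.085]
bottle [0.395 0.017 0.062]
stage [0.57344738 0.28589431 0.06029246] 0.004368707796321402
knob [0.59841691 0.36127324 0.0837993 ] 0.0004813506619713918
lens [ 0.57515986 -0.29221927  0.0062086 ] 0.0018119885527422127
handle end [ 0.4424887  -0.29902862  0.00490281] 0.0012983979227501443
```

View pics/c1.png

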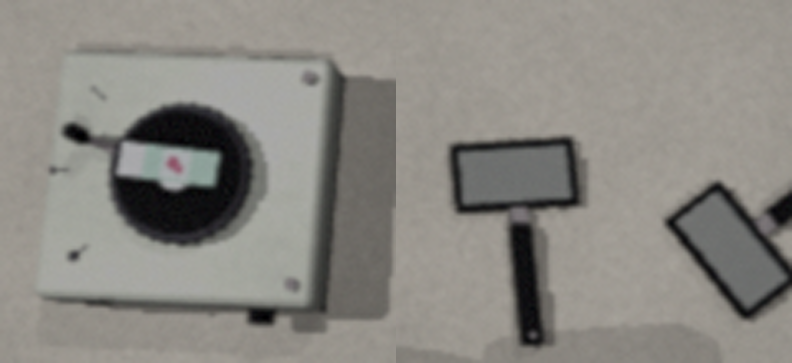

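The crop shows the slide on the stage, off-centre, at crop (170,163). The lever knob at (76,132) sits between the first mark (98,92) and the middle mark (60,168). The chosen magnifier lens is at (515,175) with its handle pointing down. I'll move the wrist over the magnifier for a close look.

Emit:
{"op": "apply_moves", "data": {"commands": [[[0, 0, 0], [0.072, -0.022, 0], 1], [[0, 0, 0], [0.072, -0.022, 0], 1], [[0, 0, 0], [0.072, -0.022, 0], 1], [[0, 0, 0], [0.072, -0.022, 0], 1], [[0, 0, 0], [0.072, -0.022, 0], 1], [[0, 0, 0], [0.072, -0.022, 0], 1], [[0, 0, 0], [0.072, -0.022, 0], 1], [[0, 0, 0.045], [0, 0, 0], 1]]}}

```text
time_s: 1.15
position: [0.4933, -0.2984, 0.2307]
tcp_rot: [0.997, 0.083, -0.0, -0.0]
ft_force: [-0.7, -0.2, 0.8]
width: 0.995
finger_force: 0.0
```

Emit:
{"op": "apply_moves", "data": {"commands": [[[0, 0, 0.04], [0, 0, 0], 1], [[0, 0, 0], [0, 0, 0], 1], [[0, 0, 0], [0, 0, 0], 1]]}}

```text
time_s: 1.52
position: [0.4908, -0.3011, 0.2312]
tcp_rot: [1.0, 0.02, -0.0, -0.0]
ft_force: [0.5, 0.1, -0.1]
width: 1.004
finger_force: 0.0
```

```bash
cat > shot.py <<'E'
import sys,pickle,cv2
from bench import bot
n=sys.argv[1];s=bot.observe();c=bot.capture("wrist");c["s"]=s
pickle.dump(c,open(f"pics/{n}.pkl","wb"));cv2.imwrite(f"pics/{n}.png",c["pixels"][:,:,::-1])
print(s["time_s"],s["position"].round(4),s["tcp_rot"].round(4),s["width"])
E
python3 shot.py w1
```

```text
1.525 [ 0.4908 -0.3011  0.2312] [ 9.998e-01  2.000e-02 -1.000e-04 -1.000e-04] 1.0038071254994856
```

View pics/w1.png

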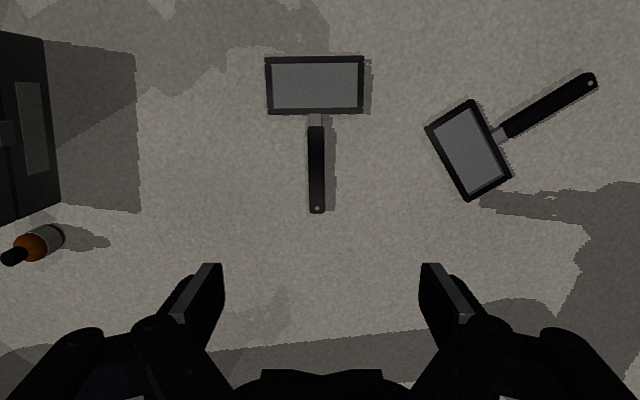

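The wrist view shows the chosen magnifier with its lens at (315,85) and its handle from (316,127) to (317,212), lying almost aligned with the tool. The look-alike is at (470,150). I'll take a second view 110 mm to the left for height, then go on to the light base.

Emit:
{"op": "apply_moves", "data": {"commands": [[[0, 0, 0], [0.004, -0.075, 0], 1], [[0, 0, 0], [0.004, -0.075, 0], 1], [[0, 0, 0], [0, 0, 0], 1], [[0, 0, 0], [0, 0, 0], 1]]}}

```text
time_s: 2.08
position: [0.4928, -0.1888, 0.2315]
tcp_rot: [1.0, 0.019, 0.0, 0.0]
ft_force: [0.0, 0.5, -0.4]
width: 1.001
finger_force: 0.0
```

```bash
python3 shot.py w2
```

```text
2.075 [ 0.4928 -0.1888  0.2315] [9.998e-01 1.930e-02 2.000e-04 3.000e-04] 1.0006424885543546
```

Emit:
{"op": "apply_moves", "data": {"commands": [[[0, 0, 0], [0.004, -0.075, 0], 1], [[0, 0, 0], [0.004, -0.075, 0], 1], [[0, 0, 0], [0.004, -0.075, 0], 1], [[0, 0, 0], [0.004, -0.075, 0], 1], [[0, 0, 0], [0.004, -0.075, 0], 1], [[0, 0, 0], [0.004, -0.075, 0], 1], [[0, 0, 0], [0.004, -0.075, 0], 1]]}}

```text
time_s: 3.0
position: [0.4996, 0.2067, 0.2312]
tcp_rot: [1.0, 0.018, 0.0, 0.0]
ft_force: [0.6, -0.3, -0.8]
width: 0.999
finger_force: 0.0
```

Emit:
{"op": "apply_moves", "data": {"commands": [[[0, 0, 0], [0, 0, 0], 1], [[0, 0, 0], [0, 0, 0], 1]]}}

```text
time_s: 3.25
position: [0.4994, 0.2049, 0.231]
tcp_rot: [1.0, 0.018, -0.0, 0.0]
ft_force: [-0.0, -1.1, 0.5]
width: 1.003
finger_force: 0.0
```

```bash
python3 shot.py w3
```

```text
3.25 [0.4994 0.2049 0.231 ] [ 9.998e-01  1.850e-02 -2.000e-04  2.000e-04] 1.0029604203629
```

Emit:
{"op": "apply_moves", "data": {"commands": [[[0, 0, 0], [0.004, -0.075, 0], 1], [[0, 0, 0], [0.004, -0.075, 0], 1], [[0, 0, 0], [0, 0, 0], 1], [[0, 0, 0], [0, 0, 0], 1]]}}

```text
time_s: 3.8
position: [0.5011, 0.3171, 0.2312]
tcp_rot: [1.0, 0.018, -0.0, 0.0]
ft_force: [-0.2, 0.6, -0.5]
width: 0.994
finger_force: 0.0
```

```bash
python3 shot.py w4; python3 -c "
import cv2,numpy as np
a,b=[cv2.imread(f'pics/{n}.png')[0:270] for n in('w3','w4')]
cv2.imwrite('pics/v34.png',np.vstack([a,b]))"
```

```text
3.8 [0.5011 0.3171 0.2312] [ 9.998e-01  1.810e-02 -1.000e-04  3.000e-04] 0.9935126571833824
```

View pics/v34.png

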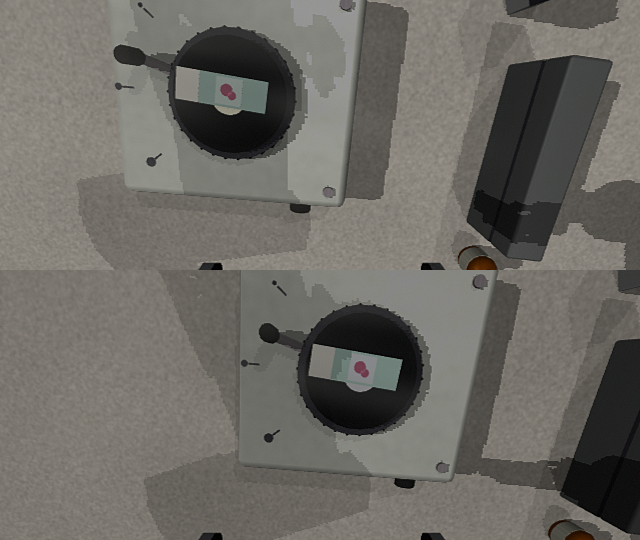

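Both views show the slide centred at (222,90) in w3 and (356,98) in w4, with the knob top at (127,55) and (268,62) and the stage at (235,92) and (361,98). The middle mark is at (120,86) and (246,93). Next I triangulate all of these.

```bash
cat > m.py <<'E'
from h import *
def sub(c,seeds,w=4):
    g=cv2.cvtColor(c["pixels"],cv2.COLOR_RGB2GRAY)
    return cv2.cornerSubPix(g,np.float32(seeds).reshape(-1,1,2),(w,w),(-1,-1),(3,50,.01)).reshape(-1,2)
def T(a,b,pa,pb): return [tri([ray(a,p,a["s"]),ray(b,q,b["s"])]) for p,q in zip(pa,pb)]
w1,w2,w3,w4=map(load,("w1","w2","w3","w4"))
def blob(c,x0,y0,x1,y1,thr):
    m=np.uint8(c["pixels"][y0:y1,x0:x1].max(2)<thr)
    cs=cv2.findContours(m,cv2.RETR_EXTERNAL,cv2.CHAIN_APPROX_NONE)[0]
    k=max(cs,key=cv2.contourArea);return k+np.int32([x0,y0])
if __name__=="__main__":
    a=sub(w3,[(177,67),(268,80),(265,114),(175,100)]);b=sub(w4,[(312,75),(403,90),(398,120),(309,105)])
    print(a.round(1).tolist(),b.round(1).tolist())
    P=T(w3,w4,a,b)
    for X,e in P:print("slide",X.round(4),round(e,4))
    Q=np.array([p[0] for p in P]);d=(Q[0]+Q[3]-Q[1]-Q[2])/2
    print("c",Q.mean(0).round(4),"len",np.linalg.norm(d),"wid",np.linalg.norm(Q[0]+Q[1]-Q[2]-Q[3])/2,"ydir",np.arctan2(d[1],d[0])-np.pi/2)
    for c,(u,v) in((w3,(235,92)),(w4,(361,98))):
        k=blob(c,u-75,v-75,u+75,v+75,80);print("stage blob",cv2.boundingRect(k),cv2.fitEllipse(cv2.convexHull(k)))
    for n,p,q in(("knob",(124,54),(267,61)),("midmark out",(117,86),(243,93)),("mark0",(138,4),(274,13)),("mark2",(150,161),(267,168)),("screw",(329,192),(442,197)),("screwT",(347,4),(480,12))):
        print(n,*[np.round(x,4) for x in T(w3,w4,[p],[q])[0]])
    # magnifier
    for c,box in((w1,(240,35,390,235)),(w2,(0,0,0,0))):
        if c is w2:
            o,R=cam(c,c["s"]);X=plane(w1,(315,85),.012,w1["s"]);q=R.T@(X-o);u=int(c["fx"]*q[0]/q[2]+c["cx"]);v=int(c["fy"]*q[1]/q[2]+c["cy"]);print("pred",u,v);box=(u-75,max(v-50,0),u+75,v+150)
        k=blob(c,*box,50);print(cv2.boundingRect(k),cv2.contourArea(k))
        hp=cv2.approxPolyDP(k,4,True).reshape(-1,2);print(hp.tolist())
E
python3 m.py
```

```text
[[176.10000610351562, 65.19999694824219], [268.0, 82.0], [264.20001220703125, 113.5], [174.89999389648438, 98.0]] [[312.6000061035156, 73.30000305175781], [402.20001220703125, 89.30000305175781], [394.79998779296875, 120.5], [307.8999938964844, 105.19999694824219]]
slide [0.5953 0.3257 0.0754] 0.0001
slide [0.5853 0.2504 0.0762] 0.0001
slide [0.5597 0.2539 0.076 ] 0.0
slide [0.5696 0.329  0.0756] 0.0001
c [0.5775 0.2898 0.0758] len 0.07582064527677562 wid 0.0258764329581767 ydir -0.13113258021371088
stage blob (160, 25, 137, 135) ((230.14675903320312, 92.01629638671875), (124.49591827392578, 150.42654418945312), 133.24560546875)
stage blob (286, 33, 139, 133) ((355.2908020019531, 97.3383560180664), (131.0032501220703, 142.07516479492188), 115.50884246826172)
knob [0.602  0.3618 0.0853] 0.0005
midmark out [0.5772 0.3883 0.0547] 0.0001
mark0 [0.6421 0.3596 0.058 ] 0.0002
mark2 [0.5093 0.3678 0.0528] 0.0004
screw [0.4859 0.1947 0.0541] 0.0003
screwT [0.6496 0.187  0.0551] 0.0
(264, 56, 101, 59) 5494.5
[[265, 57], [269, 114], [362, 112], [363, 56]]
pred 424 91
(373, 63, 102, 58) 5440.5
[[375, 65], [373, 119], [469, 117], [474, 63]]
```

```bash
python3 - <<'E'
from m import *
print("ring c",plane(w3,(232,92),.067,w3["s"]).round(4),plane(w4,(360,99.5),.067,w4["s"]).round(4),T(w3,w4,[(232,92)],[(360,99.5)])[0][0].round(4))
res=[]
for c,b in((w1,(240,35,390,235)),(w2,(349,41,499,241))):
    x0,y0,x1,y1=b
    m=np.uint8(c["pixels"][y0:y1,x0:x1].max(2)<50)
    cs=sorted(cv2.findContours(m,cv2.RETR_EXTERNAL,cv2.CHAIN_APPROX_NONE)[0],key=cv2.contourArea)[-2:]
    h,f=[k+np.int32([x0,y0]) for k in cs]
    M=[cv2.moments(cv2.convexHull(k)) for k in(f,h)]
    cen=[(q["m10"]/q["m00"],q["m01"]/q["m00"]) for q in M]
    hr=cv2.boundingRect(h);print(hr,cen)
    hp=h.reshape(-1,2);ends=[hp[hp[:,1]<hr[1]+3].mean(0),hp[hp[:,1]>hr[1]+hr[3]-4].mean(0)]
    fr=cv2.approxPolyDP(cv2.convexHull(f),4,True).reshape(-1,2)
    fr=sorted(fr.tolist(),key=lambda p:(p[1]>90,p[0]))
    res.append(cen+ends+fr)
    print(np.round(res[-1],1).tolist())
for n,(X,e) in zip(["frame c","handle c","h start","h end","TL","TR","BL","BR"],T(w1,w2,*res)):print(n,X.round(4),round(e,4))
E
```

```text
ring c [0.5761 0.2829 0.067 ] [0.5758 0.2841 0.067 ] [0.5759 0.2837 0.0636]
(307, 126, 18, 88) [(314.53010618734055, 84.66325562081035), (315.92556400048255, 168.609482446616)]
[[314.5, 84.7], [315.9, 168.6], [315.5, 126.3], [316.6, 212.4], [265.0, 57.0], [363.0, 56.0], [268.0, 113.0], [361.0, 113.0]]
(406, 132, 23, 87) [(422.8387058046701, 91.33141244972687), (416.8898360655738, 174.38240437158467)]
[[422.8, 91.3], [416.9, 174.4], [419.1, 132.5], [414.4, 217.5], [375.0, 65.0], [474.0, 63.0], [373.0, 119.0], [467.0, 119.0]]
frame c [ 0.5774 -0.2926  0.0076] 0.0
handle c [ 0.4899 -0.2972  0.0088] 0.0
h start [ 0.5352 -0.2951  0.0045] 0.0
h end [ 0.4401 -0.2998  0.0122] 0.0001
TL [ 0.6014 -0.2416  0.0039] 0.0004
TR [ 0.6063 -0.34    0.0091] 0.0
BL [ 0.5471 -0.2442  0.0038] 0.0002
BR [ 0.5514 -0.3422  0.0096] 0.0002
```

Emit:
{"op": "apply_moves", "data": {"commands": [[[0, 0, 0], [0.075, -0.03, 0], 0], [[0, 0, 0], [0.075, -0.04, 0], 0], [[0, 0, 0], [0.03, 0, 0], 0], [[0, 0, 0], [0, 0, 0], 0], [[0, 0, 0], [0, 0, 0], 0], [[0, 0, 0], [0, 0, 0], 0]]}}

```text
time_s: 4.6
position: [0.6318, 0.375, 0.2324]
tcp_rot: [1.0, 0.019, 0.0, -0.0]
ft_force: [0.1, -0.1, 0.3]
width: -0.0
finger_force: 0.0
```

Checks pass: the slide measures 75.8 × 25.9 mm and the magnifier frame about 98 × 54 mm at desk level, with yaw 0.05. The ring axis is at about (0.575, 0.284), the base yaw is −0.047, and the knob is at joint ≈ 0.38 and must move to (0.578, 0.366). Shut fingers go down beyond the knob, then push it towards −x.

Emit:
{"op": "apply_moves", "data": {"commands": [[[0, 0, 0], [0, 0, 0.067], 0], [[0, 0, 0], [0, 0, 0.067], 0], [[0, 0, 0], [0, 0, 0.067], 0], [[0, 0, 0], [0, 0, 0], 0]]}}

```text
time_s: 5.1
position: [0.6302, 0.3747, 0.0773]
tcp_rot: [1.0, 0.019, -0.004, 0.001]
ft_force: [-0.0, -0.0, 0.7]
width: -0.001
finger_force: 0.0
```

Emit:
{"op": "apply_moves", "data": {"commands": [[[0, 0, 0], [-0.011, 0, 0], 0], [[0, 0, 0], [-0.009, 0, 0], 0], [[0, 0, 0], [-0.009, 0, 0], 0], [[0, 0, 0], [-0.007, 0, 0], 0], [[0, 0, 0], [0, 0, 0], 0], [[0, 0, 0], [0, 0, 0], 0]]}}

```text
time_s: 5.85
position: [0.6059, 0.377, 0.083]
tcp_rot: [1.0, 0.019, 0.003, -0.003]
ft_force: [1.5, 9.7, 3.7]
width: 0.003
finger_force: 4.5
```

```bash
python3 shot.py w5; python3 - <<'E'
from h import *
from bench import bot
c=bot.capture("top");pickle.dump(c,open("pics/top1.pkl","wb"))
a=cv2.resize(c["pixels"][140:250,130:250],None,fx=2.9,fy=2.9,interpolation=2)
b=cv2.imread("pics/w5.png")[:,:,::-1][:319,80:500]
cv2.imwrite("pics/c5.png",np.hstack([a,b])[:,:,::-1])
E
```

```text
5.85 [0.6059 0.377  0.083 ] [ 0.9998  0.0194  0.0026 -0.0028] 0.0030124474735905276
```

View pics/c5.png

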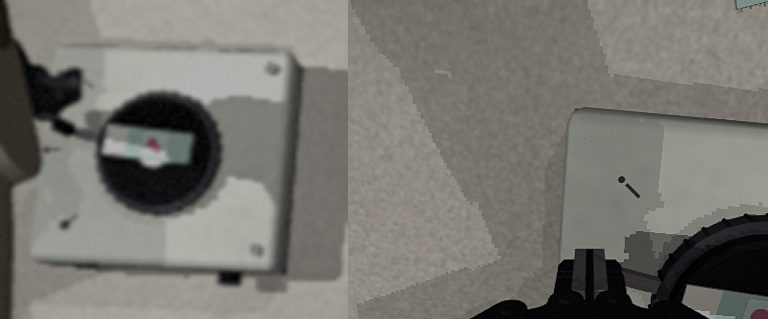

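The knob moved only about 8 mm. The finger is too far outboard and its side is being wedged by the knob (force +y 9.7 N). I'll back off in +x, shift inboard, and push again.

Emit:
{"op": "apply_moves", "data": {"commands": [[[0, 0, 0], [0.024, -0.004, 0], 0], [[0, 0, 0], [0.01, 0, 0], 0], [[0, 0, 0], [0, 0.019, 0.004], 0], [[0, 0, 0], [0, 0, 0], 0], [[0, 0, 0], [-0.02, 0, 0], 0], [[0, 0, 0], [-0.012, 0, 0], 0], [[0, 0, 0], [0, 0, 0], 0], [[0, 0, 0], [0, 0, 0], 0]]}}

```text
time_s: 6.95
position: [0.6076, 0.3632, 0.0777]
tcp_rot: [1.0, 0.019, 0.0, -0.0]
ft_force: [-0.2, -0.6, -0.0]
width: 0.002
finger_force: 0.0
```

Emit:
{"op": "apply_moves", "data": {"commands": [[[0, 0, 0], [-0.006, 0, 0], 0], [[0, 0, 0], [-0.006, 0, 0], 0], [[0, 0, 0], [-0.006, 0, 0], 0], [[0, 0, 0], [0, 0, 0], 0], [[0, 0, 0], [0, 0, 0], 0]]}}

```text
time_s: 7.58
position: [0.5937, 0.3626, 0.0775]
tcp_rot: [1.0, 0.019, -0.0, 0.0]
ft_force: [0.4, -0.4, 0.2]
width: 0.001
finger_force: 0.0
```

```bash
python3 - <<'E'
from h import *
from bench import bot
c=bot.capture("top");pickle.dump(c,open("pics/top2.pkl","wb"))
d=bot.capture("scene");pickle.dump(d,open("pics/scene2.pkl","wb"))
a=cv2.resize(c["pixels"][140:250,130:250],None,fx=3.3,fy=3.3,interpolation=2)
b=cv2.resize(d["pixels"][75:175,330:438],None,fx=3.63,fy=3.63,interpolation=2)
cv2.imwrite("pics/c6.png",np.hstack([a,b[:,:392]])[:,:,::-1])
E
```

```text
(no output)
```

View pics/c6.png

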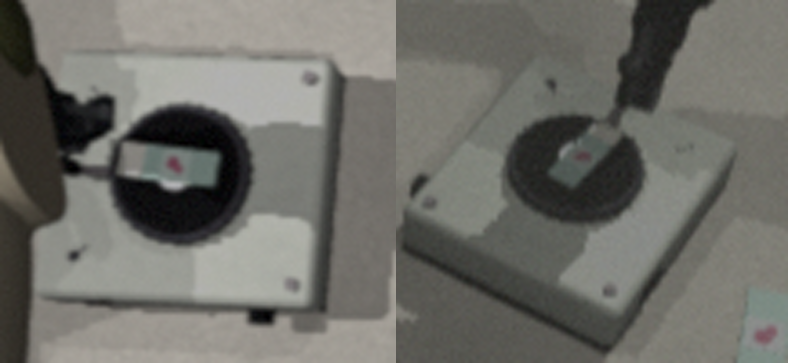

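The top crop shows the knob at about (68,163), close to the middle mark, and the slide unmoved. I'll retreat upwards and measure with the wrist camera.

Emit:
{"op": "apply_moves", "data": {"commands": [[[0, 0, 0], [0.012, 0, 0], 0], [[0, 0, 0], [0, 0, -0.07], 0], [[0, 0, 0], [0, 0, -0.07], 0], [[0, 0, 0], [0, 0, -0.065], 0], [[0, 0, 0], [-0.07, 0.03, 0], 0.6], [[0, 0, 0], [-0.065, 0.03, 0], 0.6], [[0, 0, 0], [0, 0, 0], 0.6], [[0, 0, 0], [0, 0, 0], 0.6]]}}

```text
time_s: 8.68
position: [0.5044, 0.3144, 0.2319]
tcp_rot: [1.0, 0.019, 0.001, -0.0]
ft_force: [0.1, -0.5, 0.1]
width: 0.597
finger_force: 0.0
```

```bash
python3 shot.py w6; python3 -c "
import cv2
cv2.imwrite('pics/c7.png',cv2.imread('pics/w6.png')[0:280,160:560])"
```

```text
8.675 [0.5044 0.3144 0.2319] [ 9.998e-01  1.870e-02  9.000e-04 -3.000e-04] 0.5970374818250003
```

View pics/c7.png

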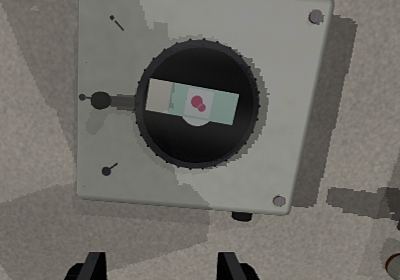

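The knob is at image (261,100), in line between the middle mark (242,97) and the ring centre (357,103). Now I'll compute the angle and recheck the slide.

```bash
python3 - <<'E'
from m import *
w=load("w6");s=w["s"]
P=lambda u,z:plane(w,u,z,s)
k=P((261,100),.09);m=P((241,97),.055)
arm=[P((270,101),.066),P((293,102),.066)]
print("knob",k.round(4),"mark",m.round(4))
for c in((.5755,.2838),(.5735,.284)):
    for n,q in(("knob",k),("mark",m)):
        v=q[:2]-c;print(n,np.linalg.norm(v).round(4),"joint",(np.arctan2(v[1],v[0])+.047-np.pi/2+.7).round(3))
v=arm[0]-arm[1];print("arm joint",np.arctan2(v[1],v[0])+.047-np.pi/2+.7)
print("screws",P((316+160,16),.055).round(4),P((279+160,201),.055).round(4))
a=sub(w,[(308,79),(398,94),(392,125),(305,110)]);print(a.tolist())
Q=np.array([P(x,.0767) for x in a]);d=(Q[0]+Q[3]-Q[1]-Q[2])/2
print("slide",Q.mean(0).round(4),np.linalg.norm(d),np.linalg.norm(Q[0]+Q[1]-Q[2]-Q[3])/2,np.arctan2(d[1],d[0])-np.pi/2)
w=w4;s=w["s"];a=sub(w4,[(312,75),(403,90),(398,120),(309,105)]);Q=np.array([P(x,.0767) for x in a]);print("before",Q.mean(0).round(4))
w=w3;s=w["s"];a=sub(w3,[(177,67),(268,80),(265,114),(175,100)]);Q=np.array([P(x,.0767) for x in a]);print("before",Q.mean(0).round(4))
E
```

```text
knob [0.5763 0.364  0.09  ] mark [0.5773 0.388  0.055 ]
knob 0.0802 joint 0.737
mark 0.1042 joint 0.73
knob 0.0801 joint 0.712
mark 0.104 joint 0.71
arm joint 0.7434678143503157
screws [0.6505 0.1872 0.055 ] [0.4858 0.1947 0.055 ]
[[309.7154541015625, 77.61016845703125], [398.723388671875, 93.91650390625], [391.5707092285156, 124.63092803955078], [304.81622314453125, 109.27662658691406]]
slide [0.5776 0.2898 0.0767] 0.07580924054465751 0.02570800946189948 -0.13208140659668688
before [0.5775 0.2898 0.0767]
before [0.5774 0.2895 0.0767]
```

The lever is at about 0.72 rad and the slide has not moved. Now to the magnifier, grasping the handle 62 mm behind the lens centre at (0.5155, −0.2957), yaw 0.05.

Emit:
{"op": "apply_moves", "data": {"commands": [[[0, 0, 0], [-0.0014, 0.074, 0], 0.6], [[0, 0, 0], [-0.0014, 0.074, 0], 0.6], [[0, 0, 0], [-0.0014, 0.074, 0], 0.6], [[0, 0, 0], [-0.0014, 0.074, 0], 0.6], [[0, 0, 0], [-0.0014, 0.074, 0], 0.6], [[0, 0, 0], [-0.0014, 0.074, 0], 0.6], [[0, 0, 0], [-0.0014, 0.074, 0], 0.6], [[0, 0, 0], [-0.0014, 0.074, 0], 0.6]]}}

```text
time_s: 9.72
position: [0.5129, -0.1323, 0.2314]
tcp_rot: [1.0, 0.019, 0.0, 0.0]
ft_force: [1.0, -0.2, -0.2]
width: 0.601
finger_force: 0.0
```

Emit:
{"op": "apply_moves", "data": {"commands": [[[0, 0, 0], [-0.0014, 0.074, 0], 0.6], [[0, 0, 0], [-0.0014, 0.074, 0], 0.6], [[0, 0, 0], [-0.0014, 0.073, 0], 0.6], [[0, 0, -0.004], [0, 0, 0], 0.6], [[0, 0, 0], [0, 0, 0.07], 0.6], [[0, 0, 0], [0, 0, 0.07], 0.6], [[0, 0, 0], [0, 0, 0], 0.6], [[0, 0, 0], [0, 0, 0], 0.6]]}}

```text
time_s: 10.72
position: [0.5162, -0.296, 0.1284]
tcp_rot: [1.0, 0.025, 0.001, 0.001]
ft_force: [0.9, -0.2, 1.2]
width: 0.601
finger_force: 0.0
```

```bash
python3 shot.py w7; python3 - <<'E'
from m import *
w=load("w7");s=w["s"];o,R=cam(w,s)
def proj(X):
    q=R.T@(np.array(X)-o);return (w["fx"]*q[0]/q[2]+w["cx"],w["fy"]*q[1]/q[2]+w["cy"])
e=np.array([np.cos(.05),np.sin(.05)])
im=w["pixels"]
for dx in(-.045,-.05,-.055):   # handle rows: edges of dark along y at handle top
    p=np.array([.5774,-.2926])+dx*e;u,v=proj([*p,.016]);v=int(round(v))
    if 0<=v<400:
        row=im[v].max(1)<45;xs=np.flatnonzero(row[int(u)-30:int(u)+30])+int(u)-30
        print(round(u,1),v,xs.min(),xs.max(),[plane(w,(x,v),.016,s).round(4) for x in(xs.min()-.5,xs.max()+.5)])
E
```

```text
10.725 [ 0.5162 -0.296   0.1284] [0.9997 0.0255 0.0012 0.0011] 0.6012534722693887
318.2 178 307 329 [array([ 0.532 , -0.2858,  0.016 ]), array([ 0.5329, -0.3036,  0.016 ])]
318.2 184 308 329 [array([ 0.5272, -0.2868,  0.016 ]), array([ 0.5281, -0.3039,  0.016 ])]
318.2 190 308 329 [array([ 0.5224, -0.287 ,  0.016 ]), array([ 0.5233, -0.3042,  0.016 ])]
```

View pics/w7.png

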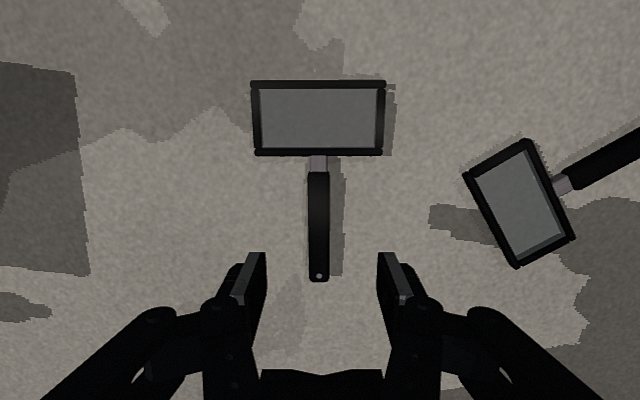

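Centred on the handle (318, 172–280) between the fingers, and clear of the look-alike. Descend.

Emit:
{"op": "apply_moves", "data": {"commands": [[[0, 0, 0], [0, 0, 0.06], 0.5], [[0, 0, 0], [0, 0, 0.06], 0.5], [[0, 0, 0], [0, 0, 0.03], 0.5], [[0, 0, 0], [0, 0, 0.01], 0.5], [[0, 0, 0], [0, 0, 0.006], 0.5], [[0, 0, 0], [0, 0, 0], 0.5], [[0, 0, 0], [0, 0, 0], 0.5]]}}

```text
time_s: 11.65
position: [0.5153, -0.2958, 0.0028]
tcp_rot: [1.0, 0.025, 0.001, 0.001]
ft_force: [0.2, -0.3, -0.4]
width: 0.503
finger_force: 0.0
```

Emit:
{"op": "apply_moves", "data": {"commands": [[[0, 0, 0], [0, 0, 0], 0.3], [[0, 0, 0], [0, 0, 0], 0], [[0, 0, 0], [0, 0, 0], 0], [[0, 0, 0], [0, 0, 0], 0], [[0, 0, 0], [0, 0, 0], 0], [[0, 0, 0], [0, 0, 0], 0]]}}

```text
time_s: 12.4
position: [0.5151, -0.2956, 0.0024]
tcp_rot: [1.0, 0.025, 0.0, 0.0]
ft_force: [-1.5, 0.6, 6.7]
width: 0.189
finger_force: 60.7
```

Gripped with 60.7 N. Lift, then check how it sits in the grip.

Emit:
{"op": "apply_moves", "data": {"commands": [[[0, 0, 0], [0, 0, -0.01], 0], [[0, 0, 0], [0, 0, -0.03], 0], [[0, 0, 0], [0, 0, -0.05], 0], [[0, 0, 0], [0, 0, -0.06], 0], [[0, 0, 0], [0, 0, -0.06], 0], [[0, 0, 0], [0, 0, -0.06], 0], [[0, 0, 0], [0, 0, 0], 0], [[0, 0, 0], [0, 0, 0], 0]]}}

```text
time_s: 13.4
position: [0.5144, -0.2951, 0.2035]
tcp_rot: [1.0, 0.025, -0.001, -0.001]
ft_force: [-1.4, 0.0, -1.2]
width: 0.187
finger_force: 59.9
```

```bash
python3 shot.py w8; python3 - <<'E'
from m import *
w=load("w8");s=w["s"]
Rt=Ro.from_quat(s["tcp_rot"]).as_matrix()
k=blob(w,200,0,440,240,45);print(cv2.boundingRect(k))
r=cv2.approxPolyDP(cv2.convexHull(k),6,True).reshape(-1,2);print(r.tolist())
# as if at grasp: desk-relative; expected underside at TCP-2.4mm, top 9.6 mm above TCP
for p in r:
    X=plane(w,p,s["position"][2]-.0024+.012,s);print(p,(Rt.T@(X-s["position"])).round(4))
E
```

```text
13.4 [ 0.5144 -0.2951  0.2035] [ 9.997e-01  2.510e-02 -6.000e-04 -6.000e-04] 0.18728105965492703
(200, 63, 240, 143)
[[439, 63], [437, 204], [204, 204], [200, 64]]
[439  63] [ 0.0896  0.0445 -0.0098]
[437 204] [ 0.0355  0.0495 -0.0097]
[204 204] [ 0.0354 -0.0468 -0.0096]
[200  64] [ 0.0892 -0.0425 -0.0097]
```

View pics/w8.png

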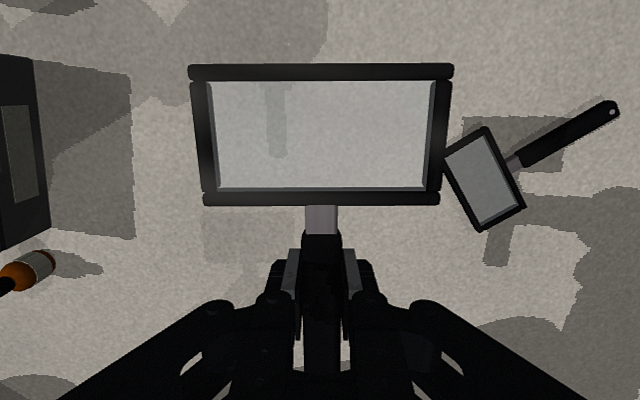

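The magnifier is held level: the frame corners run from (188,64) to (439,205), the depth difference gives about 0.025 rad, and the lens centre is 62 mm ahead of the tool. Now carry it at z ≈ 0.20 across the box and turn it to yaw −0.131. Target TCP is (0.516, 0.299).

Emit:
{"op": "apply_moves", "data": {"commands": [[[0, 0, 0], [0.003, -0.03, 0], 0], [[0, 0, 0], [0.003, -0.06, 0], 0], [[0, 0, 0], [0.003, -0.06, 0], 0], [[0, 0, 0], [0.003, -0.06, 0], 0], [[0, 0, 0], [0.003, -0.06, 0], 0], [[0, 0, 0], [0.003, -0.06, 0], 0], [[0, 0, 0], [0.003, -0.06, 0], 0], [[0, 0, 0], [0.003, -0.06, 0], 0]]}}

```text
time_s: 14.45
position: [0.5147, 0.0451, 0.2036]
tcp_rot: [1.0, 0.025, -0.001, -0.0]
ft_force: [0.5, 0.5, -0.8]
width: 0.193
finger_force: 59.9
```

Emit:
{"op": "apply_moves", "data": {"commands": [[[0, 0, 0], [0.003, -0.06, 0], 0], [[0, 0, 0], [0.003, -0.06, 0], 0], [[0, 0, 0], [0.003, -0.06, 0], 0], [[0, 0, 0], [0.003, -0.06, 0], 0], [[0, 0, 0], [0.003, -0.06, 0], 0], [[0, 0, 0], [0.003, -0.04, 0], 0], [[0, 0, 0.029], [0, 0, 0], 0], [[0, 0, 0.029], [0, 0, 0], 0]]}}

```text
time_s: 15.45
position: [0.515, 0.2991, 0.2033]
tcp_rot: [0.998, -0.067, -0.001, 0.0]
ft_force: [-0.0, -0.7, -1.1]
width: 0.192
finger_force: 60.0
```

Emit:
{"op": "apply_moves", "data": {"commands": [[[0, 0, 0], [0, 0, 0.03], 0], [[0, 0, 0], [0, 0, 0.03], 0], [[0, 0, 0], [0, 0, 0.02], 0], [[0, 0, 0], [0, 0, 0], 0], [[0, 0, 0], [0, 0, 0], 0]]}}

```text
time_s: 16.08
position: [0.5167, 0.2982, 0.145]
tcp_rot: [0.998, -0.066, 0.0, -0.0]
ft_force: [1.2, 0.2, -1.1]
width: 0.193
finger_force: 59.9
```

```bash
python3 shot.py w9
```

```text
16.075 [0.5167 0.2982 0.145 ] [ 9.978e-01 -6.580e-02  5.000e-04 -2.000e-04] 0.19329765924347536
```

View pics/w9.png

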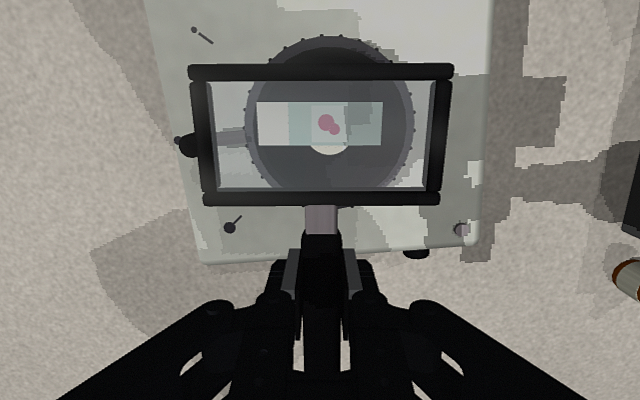

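The slide at (257–382, 102–146) is seen square through the lens. Descend the last 39 mm gently and check numerically.

Emit:
{"op": "apply_moves", "data": {"commands": [[[0, 0, 0], [0, 0, 0.02], 0], [[0, 0, 0], [0, 0, 0.02], 0], [[0, 0, 0], [0, 0, 0.012], 0], [[0, 0, 0], [0, 0, 0], 0], [[0, 0, 0], [0, 0, 0], 0], [[0, 0, 0], [0, 0, 0], 0]]}}

```text
time_s: 16.88
position: [0.5168, 0.298, 0.1058]
tcp_rot: [0.998, -0.066, 0.0, -0.0]
ft_force: [0.2, 0.7, -1.2]
width: 0.191
finger_force: 59.9
```

```bash
python3 shot.py w10; python3 - <<'E'
from m import *
w=load("w10");s=w["s"];Rt=Ro.from_quat(s["tcp_rot"]).as_matrix();M=w["mount"]
def depth_pt(u,v,z): return (M@np.array([(u-w["cx"])/w["fx"]*z,(v-w["cy"])/w["fy"]*z,z,1]))[:3]
# frame from its known 100 mm width
g=w["pixels"].max(2)<45
for v in range(60,75):
    pass
xs=lambda v:(np.flatnonzero(g[v,150:500]).min()+150,np.flatnonzero(g[v,150:500]).max()+150)
print({v:xs(v) for v in(68,72,76,194,198,202)})
F=[]
for v,e in((65,(188,453)),(204,(203,440))):
    z=w["fx"]*.1/(e[1]-e[0]);F.append(depth_pt(sum(e)/2,v,z))
F=np.array(F);W=(Rt@F.T).T+s["position"];print("frame edges world",W.round(4),"centre",W.mean(0).round(4))
o,R=cam(w,s);q=R.T@(np.array([.5776,.2898,.0767])-o);print("slide c predicted px",w["fx"]*q[0]/q[2]+w["cx"],w["fy"]*q[1]/q[2]+w["cy"])
hsv=cv2.cvtColor(w["pixels"],cv2.COLOR_RGB2HSV);m=np.uint8((hsv[...,0]<6)|(hsv[...,0]>165))*np.uint8(hsv[...,1]>60);m[:60]=0;m[200:]=0
print("specimen",cv2.boundingRect(m))
o=bot.observe() if 0 else None
E
python3 -c "
import cv2;cv2.imwrite('pics/c10.png',cv2.imread('pics/w10.png')[20:260,140:500])"
```

```text
16.875 [0.5168 0.298  0.1058] [ 9.978e-01 -6.590e-02  5.000e-04 -2.000e-04] 0.1914836691542374
{68: (np.int64(188), np.int64(453)), 72: (np.int64(188), np.int64(452)), 76: (np.int64(189), np.int64(452)), 194: (np.int64(204), np.int64(439)), 198: (np.int64(203), np.int64(439)), 202: (np.int64(203), np.int64(438))}
frame edges world [[0.6053 0.2851 0.1109]
 [0.551  0.2918 0.1127]] centre [0.5782 0.2884 0.1118]
slide c predicted px 318.47415700335534 130.80035623009627
specimen (381, 79, 71, 114)
```

View pics/c10.png

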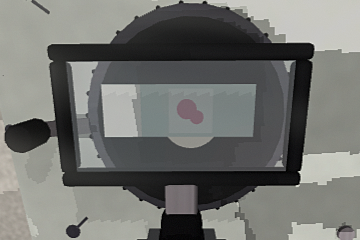

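The lens centre is at (0.578, 0.288) against the slide at (0.5776, 0.2898), with 23–27 mm clearance. The slide appears at its predicted pixel (318,131), so it has not moved. The yaw matches and the tilt is about 0.03 rad. Handing in.

```bash
python3 -c "
from bench import bot
print(bot.finish_job())"
```

```text
the job is handed in; nothing more can be done
None
```

I handed the job in with the iris lever at its middle mark (about 0.72 rad measured) and the magnifier held level about 25 mm above the slide, centred within about 1.5 mm; the slide has not moved, and no verdict came back.

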